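# Clip the candle lighter and the pocket torch into the rack

## Task

Put the red candle lighter and the blue pocket torch away in the white clip rack: press each one down sideways into one of the two free places, whichever you like, until both of its necks have snapped fully home in the spring clips, and let go. Leave the green screwdriver clipped in the middle, and do not push the other things on the counter about.

Things in the scene. Friction and masses are not known exactly. Their poses are not given: they have to be found in the camera images.
- lighter_mid (a point): Red and black candle lighter, 158 long (mm), 50 to 100 g; point at its centre, half-way up. Along its x axis: flat-sided square grip section in the middle (40 long, 20 wide, 20 high), then a round neck of 18 diameter each side, from 20 to 62 out. Lies on the flat of its grip; centre 10 above the counter. Thin steel nose to 88 at +x, red cap to -70. Either end may point either way in the rack.
- torch_mid (a point): Blue and aluminium pocket torch, 150 long (mm), 55 to 110 g; point at its centre, half-way up. Along its x axis: flat-sided square grip section in the middle (40 long, 20 wide, 20 high), then a round neck of 18 diameter each side, from 20 to 62 out. Lies on the flat of its grip; centre 10 above the counter. Blue end caps (20 diameter) to 78 at +x and to -72. Either end may point either way in the rack.
- driver_mid (a point): Small screwdriver, green and black handle, already clipped in the middle place of the rack; point at the centre of its handle, a barrel of the same shape (40 x 20 x 20 mm grip, 18 mm necks) along x. Shows what a finished place looks like. Leave it there.
- rack: White clip rack fixed to the counter, plate 130 (x) x 200 (y) x 8 mm, origin under its centre. Three places along y, 70 mm apart; barrels lie along x. Each place has two steel clips: a pair of sprung jaws, 13 mm apart at the inward lips (38 mm above the counter), flaring above to 30 mm wide at the top, 45 mm above the counter, to guide an 18 mm neck in.
- place_a (a point): Centre of the free place at +y of the rack: where the middle of a fully clipped barrel lies, 30 mm above the counter. x along the barrel, z up. Between its two clips (at x = -38 and +38 mm, each 12 mm long) it is open down to the base plate, 22 mm below this point, so fingers fit around the grip section. A barrel merely laid on top stays 15 mm too high.
- place_b (a point): Centre of the free place at -y of the rack: where the middle of a fully clipped barrel lies, 30 mm above the counter. x along the barrel, z up. Between its two clips (at x = -38 and +38 mm, each 12 mm long) it is open down to the base plate, 22 mm below this point, so fingers fit around the grip section. Pressing a barrel into both clips takes about 8 to 15 N; 10 mm off along x is fine.
- remote: Silver-grey television remote lying flat, 170 (x) x 46 x 20 mm, origin at the centre of its underside. Bystander.
- phone_stand: Black silicone phone stand, 85 x 70 x 80 mm high, origin at the centre of its underside. Bystander.
- tealight_holder: Stainless steel tea-light holder, 68 mm diameter, 30 mm high, origin at the centre of its underside. Bystander.
- vase: Empty green glass vase, 84 mm diameter, 170 mm high, upright, origin at the centre of its underside. Bystander.
- tin: Round copper-coloured tin, 76 mm diameter, 35 mm high, origin at the centre of its underside. Bystander.
Mind the look-alikes: they are no part of the job. What is shaped like the part that bears torch_mid but pink or yellow is not meant. Of the things shaped like the rack, the white one is meant.

How it is judged:
At the end, for the whole second after the job is handed in: The lighter and the torch each lie snapped home in one of the two free places, one in each: centre within 4 mm of the place's centre in height and across, within 14 mm along the barrel, in line with the place to 0.1 rad, released and at rest (((x of lighter_mid in the frame of place_a between -0.014 and 0.014 m and y of lighter_mid in the frame of place_a between -0.004 and 0.004 m and z of lighter_mid in the frame of place_a between -0.004 and 0.004 m and angle between the x axis of lighter_mid and the x axis of place_a, either way round below 0.1 rad and x of torch_mid in the frame of place_b between -0.014 and 0.014 m and y of torch_mid in the frame of place_b between -0.004 and 0.004 m and z of torch_mid in the frame of place_b between -0.004 and 0.004 m and angle between the x axis of torch_mid and the x axis of place_b, either way round below 0.1 rad) or (x of lighter_mid in the frame of place_b between -0.014 and 0.014 m and y of lighter_mid in the frame of place_b between -0.004 and 0.004 m and z of lighter_mid in the frame of place_b between -0.004 and 0.004 m and angle between the x axis of lighter_mid and the x axis of place_b, either way round below 0.1 rad and x of torch_mid in the frame of place_a between -0.014 and 0.014 m and y of torch_mid in the frame of place_a between -0.004 and 0.004 m and z of torch_mid in the frame of place_a between -0.004 and 0.004 m and angle between the x axis of torch_mid and the x axis of place_a, either way round below 0.1 rad)) and linear speed of each of lighter, torch below 0.02 m/s and angular speed of each of lighter, torch below 0.3 rad/s); the robot touches nothing.
It fails at once if The screwdriver is pulled, knocked or shifted more than 12 mm from its place (distance of driver_mid from where it was at the start of the episode above 0.012 m).
It fails at once if The remote, phone stand, tea-light holder, vase or tin is moved more than 30 mm (distance of any of remote, phone_stand, tealight_holder, vase, tin from where it was at the start of the episode above 0.03 m).
It also fails if it takes over 64 s, if anything falls off the work surface, if the arm or the gripper's body presses on something with over 40 N, if the wrist force passes 120 N, or if a joint passes its speed limit or range.

## Robot

A 7-joint arm with a two-finger parallel gripper is mounted at the origin on the work surface. World frame = base frame: x ahead of the robot, y to its left, z up, the work surface at z = 0. Lengths are in m, angles in rad, forces in N, time in s.
With the tool pointing down it reaches from about 0.425 to 0.925 m from the base axis. Payload 6.8 kg.
Tool frame: the origin (TCP) lies at the very end of the fingers, on their centre line; the grasp point (between the pads) lies r.grasp_offset behind it (r.grasp_offset is the distance from the TCP to the grasp point, in m); z points along the fingers, y is the direction in which the jaws open and shut (so a half turn about z gives the same grasp; the last joint's range is limited). The gripper opens to 85 mm and grips with 20 to 120 N. Pads are 22 mm wide; open, the fingers measure 114 mm over their backs; the gripper's body (76 mm by 85 mm) begins 54 mm behind the grasp point. The pads swing forward as they close: fully open they stand 13 mm farther back than shut.
Start: joints at [-1.253, 0.477, 0.022, 1.555, -0.011, 1.109, -0.083], TCP at [0.279, 0.615, 0.231] pointing down, gripper open.
Joint ranges: [-2.96, 2.96], [-0.34, 2.1], [-1.41, 1.46], [0.24, 2.44], [-1.37, 4.51], [0.17, 1.92], [-2.96, 2.96]. Speed limits (rad/s): [2.39, 2.39, 3.14, 3.14, 3.14, 3.14, 3.14].

## Interface

Orientations are given as a rotation vector (axis times angle).
In Python, from bench import r gives the robot as it stands.
- The arm moves only by the shell command python3 -m jog 'ROWS' [FORCE]. ROWS is JSON, one flat list of numbers, 7 for each row, row after row: the turn, a rotation vector about the tool's x, y, z normalised to -1 to 1, where 1 is 180 degrees, then the shift along the tool's x, y, z normalised to -1 to 1, where 1 is 200 mm, then the opening, from 0 (shut) to 1 (fully open). In form: [wx, wy, wz, x, y, z, hand, wx, wy, wz, x, y, z, hand, ...]. A call has 1 to 12 rows; each row is the pose to reach, as a shift and turn from the pose measured when the call began, along the tool's axes at that moment, turning the shorter way round; what a row does not reach only later rows make up. A row lasts 1/10 s, in which the tool goes at most 50 mm and 8.59 degrees, less where a joint would pass 70% of its speed; a pose out of reach is approached as far as the arm can. A call with a number of a shift or a turn outside -1 to 1 is refused whole. A call with a gripper value outside its range is refused whole. The fingers move at their own pace and stop on an object; FORCE is the grip in N (left out, the last holds). Time passes only in rows, so rows that repeat a pose let the fingers close. It gives the time, the measured TCP pose, the force and the opening at its end, in the units of the state.
- r.get_obs(): the state, without advancing time (a new reading comes with each control period).
- r.grab_frame(name): name is "side" or "top"; returns the picture (480x640x3 uint8, red, green, blue); there is no depth.
- r.calibration(name): a dict with "K" (3x3 intrinsics, pixels), "origin" and "rotation" of the camera in the world. Camera axes: x right, y up, looking along -z (the intrinsics and any distortion apply to the point x, -y, -z); pixel columns grow to the right and rows downward; lengths in m; the calibration is good to about 2 mm. A picture is of the moment at which its call begins. calibration takes no time and is no camera call.
- r.hand_in(): hands the job in, once; it reports no verdict.
The state is a dict: "clock": time; "joints": joint angles; "qvel": joint speeds; "tau": joint torques, N m; "tcp_pos": TCP position; "orientation": TCP orientation; "contact_force": force on the tool from outside, world axes, zero at the start; "moment": the same for the moment, N m; "grip_width": finger opening in m.
Only numpy, scipy, OpenCV 4.12 (cv2) and the standard library are available. Lean on these libraries where they do the work, as an engineer would, in place of code of your own. Each camera call takes 0.05 s, during which the arm holds its last target.

## Working session

There is one attempt and no reset: what is moved stays moved. The work goes in short steps, Python scripts to look and compute and a shell command to move; the robot and the scene stay as the last step left them, time stands still between calls to the robot, and variables do not carry over. Pictures are saved under pics/ and viewed, and the job is handed in when it is done.

```bash
ls; mkdir -p pics; python3 - <<'E'
from bench import r
import cv2
for n in("side","top"):
    f=r.grab_frame(n); cv2.imwrite(f"pics/{n}0.png",f[:,:,::-1]); print(r.calibration(n))
print(r.get_obs(), r.grasp_offset)
E
```

```text
pics
{'K': array([[536.64530422,   0.        , 317.43799822],
       [  0.        , 536.64530422, 237.61986175],
       [  0.        ,   0.        ,   1.        ]]), 'origin': array([-0.27406131, -0.89941238,  0.96048647]), 'rotation': array([ 0.86894888, -0.31597757, -0.70411023])}
{'K': array([[595.10590534,   0.        , 323.44190742],
       [  0.        , 595.10590534, 233.56573358],
       [  0.        ,   0.        ,   1.        ]]), 'origin': array([ 0.27719217, -0.03968856,  1.66763653]), 'rotation': array([ 0.12359303, -0.09857713, -1.54904041])}
{'clock': 0.1, 'joints': array([-1.25310186,  0.47772537,  0.02234147,  1.55633535, -0.01151011,
        1.10928871, -0.08312023]), 'qvel': array([ 1.40639997e-04, -1.12190318e-03, -1.79398078e-03, -2.68318016e-03,
        6.89555213e-04,  1.53089579e-05, -9.61939399e-04]), 'tau': array([ 4.34010537e-03, -5.97758174e+01,  1.61327954e+00, -2.81956673e+01,
        1.27175439e-02,  4.99761154e-03,  4.05465570e-06]), 'tcp_pos': array([0.27859476, 0.61425085, 0.23042486]), 'orientation': array([-6.63750353e-01, -3.07043063e+00,  2.53101030e-03]), 'contact_force': array([-0.77134771,  0.61130089, -0.50715436]), 'moment': array([ 0.00778484, -0.01487001, -0.00519051]), 'grip_width': 0.08552241884825623} 0.0187
```

View pics/side0.png

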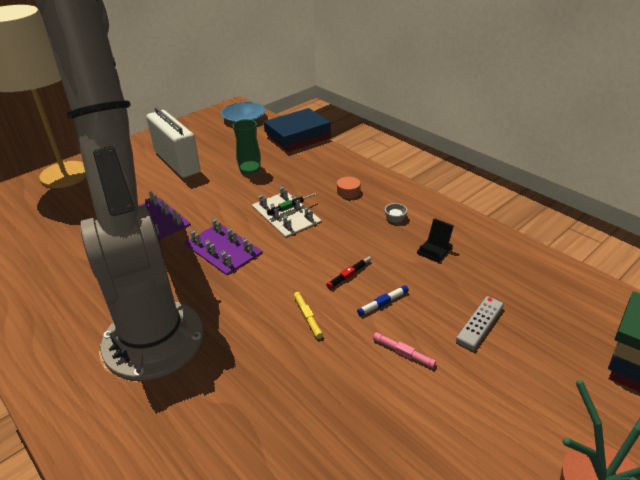

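View pics/top0.png

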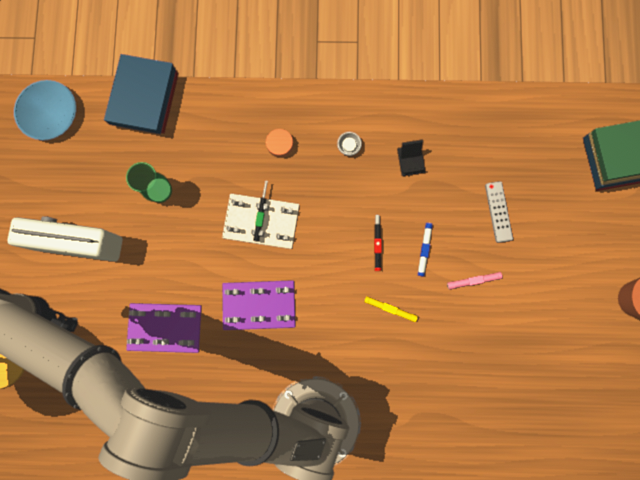

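Candidates (top view):
- **Barrels:** red/black lighter (378,243), blue/aluminium torch (426,250), pink look-alike (475,281), yellow look-alike (391,309).
- **Racks:** white (261,221), purple (258,304) and purple (164,328).

By the description I choose the red lighter, the blue torch and the white rack. Next is a close crop to check this.

```bash
python3 - <<'E'
import cv2,numpy as np
t=cv2.imread("pics/top0.png")
a=cv2.resize(t[175:255,215:305],None,fx=6,fy=6,interpolation=cv2.INTER_CUBIC)
b=cv2.resize(t[205:285,365:440],None,fx=3,fy=6,interpolation=cv2.INTER_CUBIC)
cv2.imwrite("pics/crop0.png",np.hstack([a,b]))
s=cv2.imread("pics/side0.png")
cv2.imwrite("pics/crop1.png",cv2.resize(s[180:320,245:415],None,fx=4.5,fy=4.2,interpolation=cv2.INTER_CUBIC))
E
```

```text
(no output)
```

View pics/crop0.png

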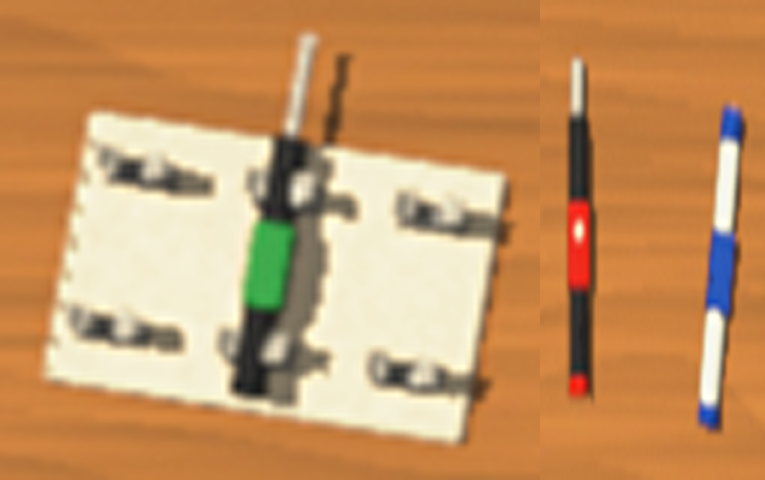

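View pics/crop1.png

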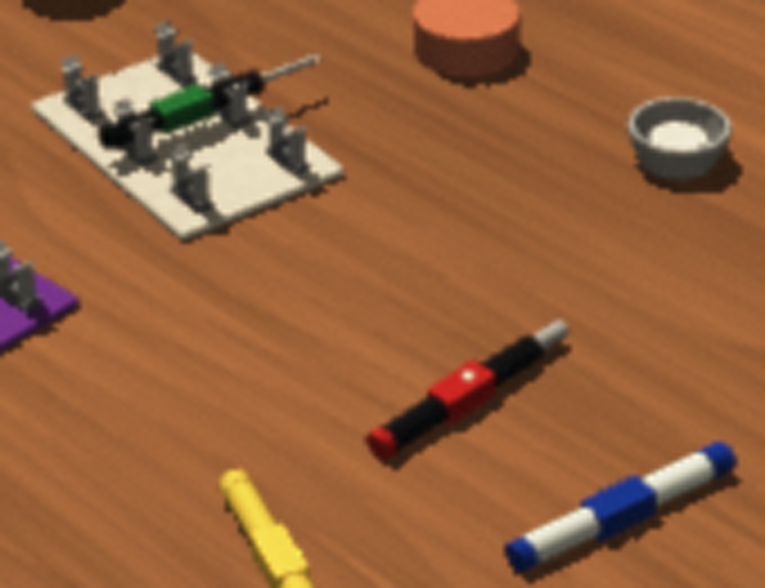

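The crops confirm the choice: red/black lighter with its steel nose up the image, blue/white torch with blue ends, and the white rack with the driver clipped in its middle place. Now to measure.

```bash
cat > h.py <<'E'
import cv2,numpy as np
from scipy.spatial.transform import Rotation as R
from bench import r
def ray(n,uv):
    c=r.calibration(n);K=c["K"];uv=np.atleast_2d(uv).astype(float)
    d=np.c_[(uv[:,0]-K[0,2])/K[0,0],-(uv[:,1]-K[1,2])/K[1,1],-np.ones(len(uv))]
    return np.array(c["origin"]),R.from_rotvec(c["rotation"]).apply(d)
def plane(n,uv,z):
    o,d=ray(n,uv); return o+d*((z-o[2])/d[:,2])[:,None]
def tri(a,b):
    (o1,d1),(o2,d2)=ray("top",a),ray("side",b); d1,d2=d1[0],d2[0]
    s=np.linalg.lstsq(np.c_[d1,-d2],o2-o1,rcond=None)[0]
    p,q=o1+s[0]*d1,o2+s[1]*d2; return (p+q)/2,np.linalg.norm(p-q)
def masks(im):
    h=cv2.cvtColor(im,cv2.COLOR_BGR2HSV);H,S,V=[h[...,i].astype(int) for i in range(3)]
    return {"red":((H<5)|(H>175))&(S>200)&(V>120),"blue":(H>105)&(H<125)&(S>150)&(V>80),"green":(H>50)&(H<80)&(S>110)&(V>50),
      "white":(S<60)&(V>170)}
def blobs(m,roi,mn=4):
    k=np.zeros_like(m);x0,y0,x1,y1=roi;k[y0:y1,x0:x1]=m[y0:y1,x0:x1]
    n,l,st,c=cv2.connectedComponentsWithStats(k.astype(np.uint8),connectivity=8)
    return [(st[i,4],c[i],l==i) for i in range(1,n) if st[i,4]>=mn]
E
python3 - <<'E'
from h import *
t=cv2.imread("pics/top0.png");s=cv2.imread("pics/side0.png");mt,ms=masks(t),masks(s)
for c,rt,rs,z in(("red",(365,205,395,280),(320,250,380,295),.018),("blue",(410,215,440,285),(350,280,415,320),.018),("green",(245,195,275,245),(265,190,315,220),.038)):
    B=blobs(mt[c],rt);S=blobs(ms[c],rs);print(c)
    for a,p,_ in B: print(" top",a,p.round(1),plane("top",p,z)[0].round(4))
    for a,p,_ in S: print(" side",a,p.round(1),plane("side",p,z)[0].round(4))
    print(tri(max(B,key=lambda b:b[0])[1],max(S,key=lambda b:b[0])[1]))
B=max(blobs(mt["white"],(215,185,305,255)),key=lambda b:b[0])
cs,_=cv2.findContours(B[2].astype(np.uint8),0,1);h=cv2.convexHull(np.vstack(cs))
W=plane("top",h[:,0],.008)[:,:2]
print(cv2.minAreaRect((W*1000).astype(np.float32)))
q=cv2.approxPolyDP(h,5,True)[:,0];print(q,plane("top",q,.008).round(4))
E
```

```text
red
 top 79 [378.1 246. ] [ 0.4801 -0.1639  0.018 ]
 top 15 [377.4 268.8] [ 0.4165 -0.1625  0.018 ]
 side 56 [346.7 271.1] [ 0.4806 -0.1633  0.018 ]
 side 10 [329.5 283. ] [ 0.4166 -0.1649  0.018 ]
(array([ 0.48000371, -0.1638923 ,  0.01873968]), np.float64(3.25336327712856e-05))
blue
 top 22 [428.5 225.6] [ 0.5401 -0.3045  0.018 ]
 top 79 [424.7 250.1] [ 0.4711 -0.2937  0.018 ]
 top 13 [421.2 273.8] [ 0.4047 -0.2838  0.018 ]
 side 15 [404.1 287.5] [ 0.5404 -0.3081  0.018 ]
 side 76 [382.  298.2] [ 0.4717 -0.295   0.018 ]
 side 11 [360.7 310.1] [ 0.4047 -0.2865  0.018 ]
(array([ 0.47169898, -0.29423036,  0.01728894]), np.float64(0.0012843905348383967))
green
 top 98 [259.4 218.8] [0.5479 0.1675 0.038 ]
 side 51 [285.  203.6] [0.5481 0.1669 0.038 ]
(array([0.54810492, 0.16736526, 0.03774399]), np.float64(0.0005034928616978077))
((555.59033203125, 222.75721740722656), (87.76945495605469, 127.34178924560547), 82.47441101074219)
[[231 194]
 [259 198]
 [253 241]
 [223 235]] [[0.6231 0.255  0.008 ]
 [0.6129 0.1747 0.008 ]
 [0.4892 0.1873 0.008 ]
 [0.5048 0.2727 0.008 ]]
```

```bash
python3 - <<'E'
from h import *
t=cv2.imread("pics/top0.png");mt=masks(t)
h=cv2.cvtColor(t,cv2.COLOR_BGR2HSV)
m=(h[...,1]<75)&(h[...,2]>140)
B=[b for b in blobs(m,(215,185,305,255)) if b[0]>150];print([b[0] for b in B])
M=sum(b[2].astype(np.uint8) for b in B)
cs,_=cv2.findContours(M,0,1);hu=cv2.convexHull(np.vstack(cs))
W=plane("top",hu[:,0],.008)[:,:2]
print("rack",cv2.minAreaRect((W*1000).astype(np.float32)))
q=cv2.approxPolyDP(hu,4,True)[:,0];P=plane("top",q,.008);print(q.tolist(),P.round(4).tolist(),P.mean(0))
# barrels: not-wood masks -> min-area rect
H,S,V=[h[...,i].astype(int) for i in range(3)]
def axis(m,roi,z):
    x0,y0,x1,y1=roi;ys,xs=np.nonzero(m[y0:y1,x0:x1]);P=plane("top",np.c_[xs+x0,ys+y0],z)[:,:2]
    d=cv2.fitLine(P.astype(np.float32),cv2.DIST_L2,0,.001,.001).ravel();a=np.degrees(np.arctan2(d[1],d[0]));a=(a+90)%180-90
    u=(P-P.mean(0))@d[:2]*1e3; print("ang",a,"mean",P.mean(0),"mid",P.mean(0)+d[:2]*(u.min()+u.max())/2e3,"len",np.ptp(u),len(P))
axis(mt["red"]|((S<90)&(V>120))|(V<60),(370,208,386,275),.014)
axis(mt["blue"]|((S<90)&(V>120)),(412,215,440,285),.014)
axis(mt["green"],(245,195,275,245),.038)
# red grip edges
for z,c,roi in((.018,"red",(370,225,386,262)),(.018,"blue",(412,235,440,265)),(.038,"green",(245,195,275,245))):
    x0,y0,x1,y1=roi;ys,xs=np.nonzero(mt[c][y0:y1,x0:x1]);P=plane("top",np.c_[xs+x0,ys+y0],z);r_=cv2.minAreaRect((P[:,:2]*1e3).astype(np.float32));print(c,r_)
E
```

```text
[np.int32(2456)]
rack ((547.7852783203125, 168.19186401367188), (198.3019256591797, 128.07554626464844), 82.15693664550781)
[[230, 194], [298, 204], [291, 247], [223, 237]] [[0.6231, 0.2579, 0.008], [0.5974, 0.0632, 0.008], [0.4742, 0.0797, 0.008], [0.4991, 0.2725, 0.008]] [0.54843036 0.16829971 0.008     ]
ang 1.2090378 mean [ 0.48758122 -0.16338935] mid [ 0.49104581 -0.16331623] len 155.11430970473202 265
ang -9.535919 mean [ 0.4741499  -0.29376529] mid [ 0.47564752 -0.29401687] len 152.04449342710024 344
ang -6.9912567 mean [0.54786642 0.16747457] mid [0.54761998 0.16750479] len 41.30641360676185 98
red ((481.60247802734375, -163.76136779785156), (36.665489196777344, 16.73271942138672), 0.440146803855896)
blue ((471.4826354980469, -293.7637634277344), (17.736284255981445, 33.163543701171875), 80.46218872070312)
green ((547.5900268554688, 167.48785400390625), (18.176395416259766, 41.1195182800293), 84.00630950927734)
```

```bash
cat >> h.py <<'E'
def go(x,y,z,barrel_deg):
    "print row numbers for tool-down TCP target with jaws across a barrel at angle barrel_deg"
    o=r.get_obs();C=R.from_rotvec(o["orientation"]);p=o["tcp_pos"]
    best=None
    for s in (90,):
        b=np.radians(barrel_deg+s);ty=np.array([np.cos(b),np.sin(b),0]);tz=np.array([0,0,-1.]);tx=np.cross(ty,tz)
        T=R.from_matrix(np.c_[tx,ty,tz]);w=(C.inv()*T).as_rotvec()
    d=C.inv().apply(np.array([x,y,z])-p)/.2
    print("turn",(w/np.pi).round(4),"shift",d.round(4),"turn deg",np.degrees(np.linalg.norm(w)).round(2),"dist",(np.linalg.norm(d)*.2).round(4))
E
python3 - <<'E'
from h import *
go(.50,.45,.25,0)
go(.55,.2,.25,0)
E
```

```text
turn [-5.000e-04 -1.000e-04 -1.355e-01] shift [-1.3474 -0.2908 -0.0973] turn deg 24.4 dist 0.2764
turn [-5.000e-04 -1.000e-04 -1.355e-01] shift [-2.0914 -1.326  -0.0955] turn deg 24.4 dist 0.4956
```

```bash
python3 -m jog '[0,0,-0.1355,-1,-0.4,-0.09,0.7,0,0,-0.1355,-1,-0.4,-0.09,0.7,0,0,-0.1355,-1,-0.4,-0.09,0.7,0,0,-0.1355,-1,-0.4,-0.09,0.7,0,0,-0.1355,-1,-0.4,-0.09,0.7,0,0,-0.1355,-1,-0.4,-0.09,0.7]' 80; python3 -c "
from h import *
go(.55,.26,.25,0); print(r.get_obs()['joints'].round(2))"
```

```text
clock: 0.7
tcp_pos: [0.4308, 0.4555, 0.2486]
orientation: [0.011, 3.141, -0.004]
contact_force: [0.5, 0.3, 0.6]
grip_width: 0.0598
turn [-0.0009  0.0002 -0.0022] shift [-0.6026 -0.9735 -0.0039] turn deg 0.42 dist 0.229
[-0.91  0.38 -0.01  1.66  0.01  1.1   0.65]
```

```bash
python3 -m jog '[0,0,0,-0.6,-1,0,0.7,0,0,0,-0.6,-1,0,0.7,0,0,0,-0.6,-1,0,0.7,0,0,0,-0.6,-1,0,0.7,0,0,0,-0.6,-1,0,0.7]'; python3 -m jog '[0,0,0,0.1,-1,0,0.7,0,0,0,0.1,-1,0,0.7,0,0,0,0.1,-1,0,0.7,0,0,0,0.1,-1,0,0.7,0,0,0,0.1,-1,0,0.7]'; python3 -c "
from h import *
go(.482,-.164,.12,0); print(r.get_obs()['joints'].round(2))"
```

```text
clock: 1.2
tcp_pos: [0.5498, 0.2537, 0.2489]
orientation: [0.01, 3.141, -0.005]
contact_force: [1.0, 1.2, -0.1]
grip_width: 0.0595
clock: 1.7
tcp_pos: [0.5274, 0.0481, 0.2494]
orientation: [-0.022, -3.141, 0.008]
contact_force: [0.6, 0.9, -0.8]
grip_width: 0.0598
turn [-0.0017 -0.0003 -0.0045] shift [ 0.2117 -1.0602  0.6527] turn deg 0.86 dist 0.2526
[-0.35  0.22  0.16  1.89 -0.03  1.04  1.38]
```

```bash
python3 -m jog '[0,0,-0.0045,0.21,-1,0.6,0.7,0,0,-0.0045,0.21,-1,0.6,0.7,0,0,-0.0045,0.21,-1,0.6,0.7,0,0,-0.0045,0.21,-1,0.6,0.7,0,0,-0.0045,0.21,-1,0.6,0.7,0,0,-0.0045,0.21,-1,0.6,0.7,0,0,-0.0045,0.21,-1,0.6,0.7]'; python3 - <<'E'
from h import *
s=r.grab_frame("side")[:,:,::-1]
cv2.imwrite("pics/s2.png",cv2.resize(s[180:320,265:415],None,fx=4.5,fy=4.2))
go(.482,-.164,.03,0);go(.482,-.164,.003,0); print(r.get_obs()['joints'].round(2))
E
```

```text
clock: 2.4
tcp_pos: [0.4827, -0.1505, 0.1298]
orientation: [0.001, -3.139, 0.007]
contact_force: [1.0, 0.2, 0.0]
grip_width: 0.0597
turn [-0.0014 -0.0003  0.0008] shift [ 0.0074 -0.0694  0.5021] turn deg 0.3 dist 0.1014
turn [-0.0014 -0.0003  0.0008] shift [ 0.0073 -0.0688  0.6371] turn deg 0.3 dist 0.1282
[-0.02  0.34  0.24  2.06 -0.11  0.76  1.85]
```

View pics/s2.png

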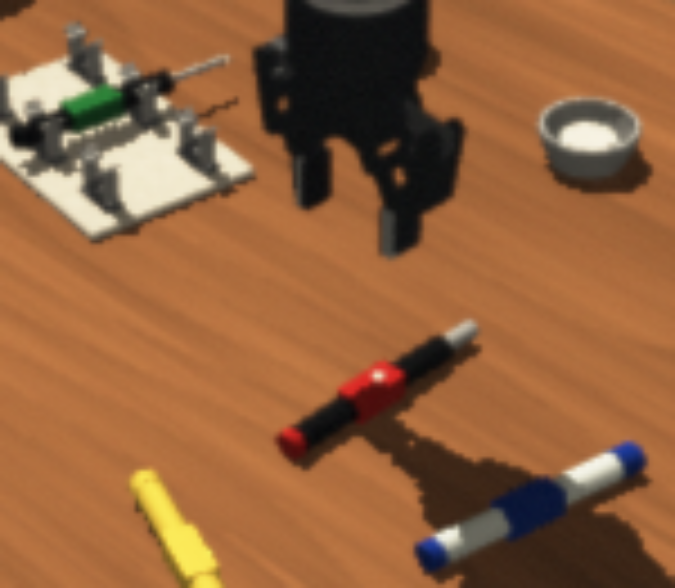

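The gripper hangs above the lighter, with its pads either side of the grip at about (375,390) in the crop. I'll descend and grip.

```bash
python3 -m jog '[0,0,0,0.007,-0.07,0.2,0.7,0,0,0,0.007,-0.07,0.4,0.7,0,0,0,0.007,-0.07,0.53,0.7,0,0,0,0.007,-0.07,0.6,0.7,0,0,0,0.007,-0.07,0.635,0.7,0,0,0,0.007,-0.07,0.635,0.7]'; python3 -m jog '[0,0,0,0,0,0,0,0,0,0,0,0,0,0,0,0,0,0,0,0,0,0,0,0,0,0,0,0,0,0,0,0,0,0,0,0,0,0,0,0,0,0,0,0,0,0,0,0,0,0,0,0,0,0,0,0]' 80
```

```text
clock: 3.05
tcp_pos: [0.4828, -0.1632, 0.0035]
orientation: [0.007, -3.141, 0.006]
contact_force: [-0.3, 0.1, -0.3]
grip_width: 0.06
clock: 3.85
tcp_pos: [0.4837, -0.1633, 0.0049]
orientation: [-0.006, 3.14, -0.006]
contact_force: [-1.3, 1.5, 8.7]
grip_width: 0.0177
```

```bash
python3 -m jog '[0,0,0,0,0,-0.1,0,0,0,0,0,0,-0.3,0,0,0,0,0,0,-0.5,0,0,0,0,0,0,-0.6,0,0,0,0,0,0,-0.6,0]'; python3 - <<'E'
from h import *
s=r.grab_frame("side")[:,:,::-1];t=r.grab_frame("top")[:,:,::-1]
cv2.imwrite("pics/s3.png",np.hstack([cv2.resize(s[200:300,300:400],None,fx=4,fy=4),cv2.resize(t[195:295,325:425],None,fx=4,fy=4)]))
E
```

```text
clock: 4.35
tcp_pos: [0.4857, -0.1635, 0.1283]
orientation: [-0.006, 3.133, -0.008]
contact_force: [0.1, 0.6, -1.2]
grip_width: 0.0182
```

View pics/s3.png

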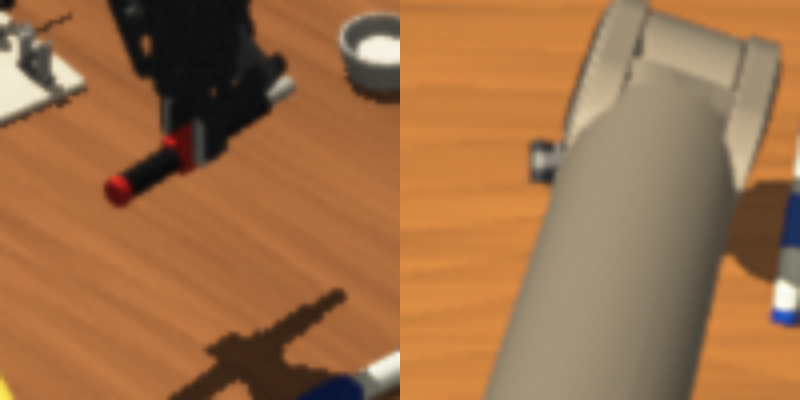

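Lifted: the lighter is held level in the pads, red cap at (118,190) of the crop and steel nose at (285,88). Moving over place_b.

```bash
python3 -c "
from h import *
go(.5405,.098,.13,-7.4)"
```

```text
turn [-0.0012  0.0009  0.0424] shift [-0.2904  1.3023 -0.0284] turn deg 7.63 dist 0.2669
```

```bash
python3 -m jog '[0,0,0.01,-0.1,0.2,0,0,0,0,0.02,-0.15,0.4,0,0,0,0,0.03,-0.25,0.6,0,0,0,0,0.0424,-0.29,0.8,0,0,0,0,0.0424,-0.29,1,0,0,0,0,0.0424,-0.29,1,0,0]'; python3 -c "
from h import *
go(.5405,.098,.09,-7.4)"
```

```text
clock: 5.05
tcp_pos: [0.5396, 0.0448, 0.1226]
orientation: [-0.188, -3.136, 0.002]
contact_force: [-0.7, -0.1, -0.7]
grip_width: 0.0182
turn [-0.0004 -0.0001  0.003 ] shift [0.0272 0.265  0.1625] turn deg 0.55 dist 0.0624
```

```bash
python3 -m jog '[0,0,0.003,0.027,0.13,0,0,0,0,0.003,0.027,0.265,0.05,0,0,0,0.003,0.027,0.265,0.1,0,0,0,0.003,0.027,0.265,0.16,0,0,0,0.003,0.027,0.265,0.16,0,0,0,0.003,0.027,0.265,0.16,0]'; python3 - <<'E'
from h import *
go(.5405,.098,.04,-7.4)
s=r.grab_frame("side")[:,:,::-1];t=r.grab_frame("top")[:,:,::-1]
cv2.imwrite("pics/s4.png",np.hstack([cv2.resize(s[160:260,240:340],None,fx=4,fy=4),cv2.resize(t[175:275,215:315],None,fx=4,fy=4)]))
E
```

```text
clock: 5.65
tcp_pos: [0.54, 0.0962, 0.0898]
orientation: [-0.206, -3.133, 0.004]
contact_force: [-0.9, 0.6, -0.1]
grip_width: 0.018
turn [-0.0009 -0.0006 -0.0006] shift [-0.0017  0.0098  0.2488] turn deg 0.22 dist 0.0498
```

View pics/s4.png

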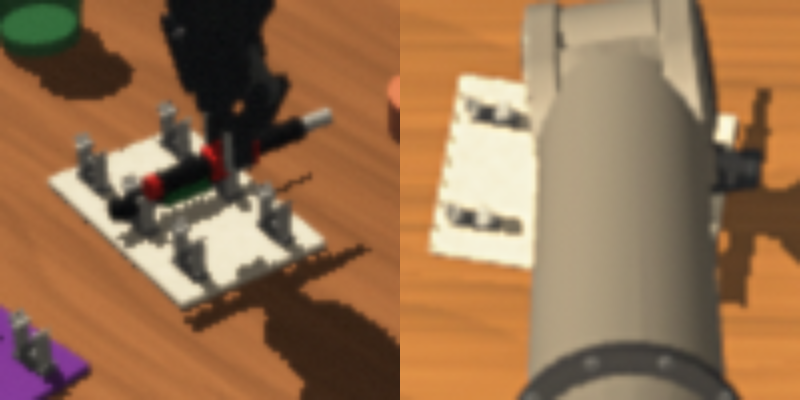

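```bash
python3 - <<'E'
from h import *
s=np.ascontiguousarray(r.grab_frame("side")[:,:,::-1]);m=masks(s)
for a,p,_ in blobs(m["red"],(240,180,340,240)): print(a,p,plane("side",p,.095)[0].round(4))
h=cv2.cvtColor(s,cv2.COLOR_BGR2HSV)
for a,p,_ in blobs((h[...,1]<60)&(h[...,2]>130),(310,182,330,196)): print("nose",a,p,plane("side",p,.097)[0].round(4))
o=r.get_obs()["tcp_pos"];c=o[:2]+[-.0015,0];u=np.array([.9917,-.1288])
print("exp cap",c-.066*u,"nose",c+.075*u)
E
```

```text
4 [291.75 197.  ] [0.5328 0.1131 0.095 ]
6 [278.  204.5] [0.4802 0.1117 0.095 ]
nose 10 [318.7 188.1] [0.618  0.0904 0.097 ]
exp cap [0.47397385 0.10567912] nose [0.61380355 0.08751832]
```

```bash
python3 -m jog '[0,0,0,-0.002,0.01,0.1,0,0,0,0,-0.002,0.01,0.2,0,0,0,0,-0.002,0.01,0.224,0,0,0,0,-0.002,0.01,0.224,0]' 100; python3 -m jog '[0,0,0,0,0,0.02,0,0,0,0,0,0,0.04,0,0,0,0,0,0,0.06,0,0,0,0,0,0,0.06,0]'; python3 -m jog '[0,0,0,0,0,0.01,0,0,0,0,0,0,0.02,0,0,0,0,0,0,0.03,0,0,0,0,0,0,0.03,0]'
```

```text
clock: 6.2
tcp_pos: [0.5413, 0.0987, 0.0459]
orientation: [-0.205, -3.134, 0.003]
contact_force: [0.3, 0.8, -0.6]
grip_width: 0.0174
clock: 6.6
tcp_pos: [0.5415, 0.0983, 0.0338]
orientation: [-0.206, -3.135, 0.003]
contact_force: [-0.1, -1.6, -0.7]
grip_width: 0.0174
clock: 7.0
tcp_pos: [0.5408, 0.0983, 0.0272]
orientation: [-0.206, -3.133, 0.004]
contact_force: [-0.3, -0.1, -2.7]
grip_width: 0.0173
```

```bash
python3 -m jog '[0,0,0,0,0,0.01,0,0,0,0,0,0,0.02,0,0,0,0,0,0,0.02,0]';  python3 -m jog '[0,0,0,0,0,0.015,0,0,0,0,0,0,0.015,0]'; python3 - <<'E'
from h import *
s=r.grab_frame("side")[:,:,::-1]
cv2.imwrite("pics/s5.png",cv2.resize(s[160:260,240:340],None,fx=6,fy=6))
E
```

```text
clock: 7.3
tcp_pos: [0.5408, 0.0983, 0.0247]
orientation: [-0.205, -3.133, 0.003]
contact_force: [-7.7, -1.4, 18.8]
grip_width: 0.0175
clock: 7.5
tcp_pos: [0.5408, 0.0983, 0.0246]
orientation: [-0.205, -3.133, 0.002]
contact_force: [-11.5, -3.6, 33.0]
grip_width: 0.0175
```

View pics/s5.png

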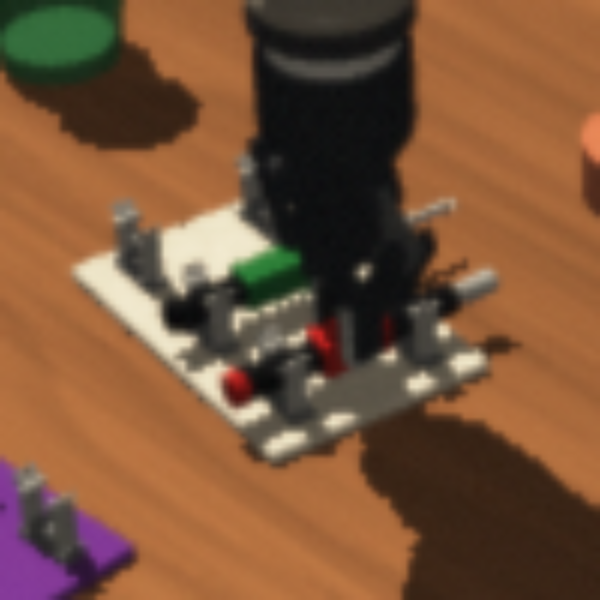

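The lighter lies between the clip jaws, with the cap at (237,385) and the nose at (475,285). A hard stop at exactly the home height shows it is seated. I'll release to a limited opening so the fingers stay clear of the driver.

```bash
python3 -m jog '[0,0,0,0,0,0,0.42,0,0,0,0,0,0,0.42,0,0,0,0,0,0,0.42,0,0,0,0,0,0,0.42,0,0,0,0,0,0,0.42]'; python3 -m jog '[0,0,0,0,0,-0.1,0.42,0,0,0,0,0,-0.3,0.42,0,0,0,0,0,-0.5,0.42,0,0,0,0,0,-0.7,0.42,0,0,0,0,-0.4,-0.7,0.42,0,0,0,0,-0.8,-0.7,0.5,0,0,0,0,-1,-0.7,0.7,0,0,0,0,-1,-0.7,0.7]'; python3 - <<'E'
from h import *
go(.4725,-.294,.13,-9.0)
s=r.grab_frame("side")[:,:,::-1]; cv2.imwrite("pics/s6f.png",s)
cv2.imwrite("pics/s6.png",cv2.resize(s[160:260,240:340],None,fx=6,fy=6))
E
```

```text
clock: 8.05
tcp_pos: [0.5407, 0.0984, 0.0242]
orientation: [-0.205, -3.132, 0.002]
contact_force: [-0.4, 0.0, 0.1]
grip_width: 0.0358
clock: 8.85
tcp_pos: [0.5145, -0.1014, 0.1646]
orientation: [-0.204, -3.133, 0.002]
contact_force: [1.4, -0.1, -0.8]
grip_width: 0.06
turn [-0.0004 -0.0007  0.0086] shift [ 0.0827 -0.9817  0.1744] turn deg 1.55 dist 0.2001
```

View pics/s6.png

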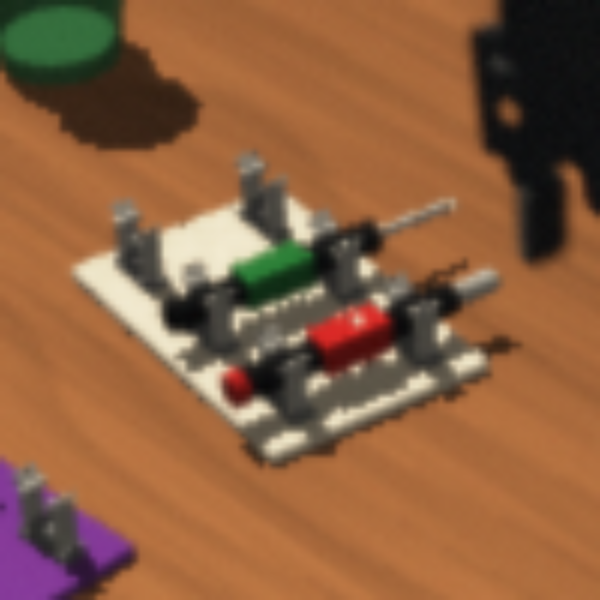

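The lighter's red grip at (350,335) sits at the same depth in its clips as the green driver at (275,272), and the driver has not moved. Next is the torch.

```bash
python3 -m jog '[0,0,0.0086,0.083,-0.25,0.17,0.7,0,0,0.0086,0.083,-0.5,0.17,0.7,0,0,0.0086,0.083,-0.75,0.17,0.7,0,0,0.0086,0.083,-0.98,0.17,0.7,0,0,0.0086,0.083,-0.98,0.17,0.7,0,0,0.0086,0.083,-0.98,0.17,0.7]'; python3 - <<'E'
from h import *
go(.4725,-.294,.004,-9.0)
E
```

```text
clock: 9.5
tcp_pos: [0.4667, -0.3073, 0.132]
orientation: [-0.273, -3.127, 0.012]
contact_force: [0.4, -0.2, -0.4]
grip_width: 0.0599
turn [-0.0026 -0.0007 -0.0055] shift [-0.0184  0.0755  0.6396] turn deg 1.1 dist 0.1289
```

```bash
python3 -m jog '[0,0,-0.005,-0.018,0.075,0.1,0.7,0,0,-0.005,-0.018,0.075,0.3,0.7,0,0,-0.005,-0.018,0.075,0.5,0.7,0,0,-0.005,-0.018,0.075,0.6,0.7,0,0,-0.005,-0.018,0.075,0.635,0.7,0,0,-0.005,-0.018,0.075,0.635,0.7]'; python3 -c "
from h import *
go(.4725,-.294,.005,-9.0)"
```

```text
clock: 10.1
tcp_pos: [0.4724, -0.2927, 0.0042]
orientation: [-0.247, -3.127, 0.011]
contact_force: [-0.2, 0.0, -0.1]
grip_width: 0.0601
turn [-0.0023 -0.0013 -0.0001] shift [-0.0017 -0.0063 -0.004 ] turn deg 0.47 dist 0.0015
```

```bash
python3 -m jog '[0,0,0,0,-0.005,-0.004,0,0,0,0,0,-0.005,-0.004,0,0,0,0,0,-0.005,-0.004,0,0,0,0,0,-0.005,-0.004,0,0,0,0,0,-0.005,-0.004,0,0,0,0,0,-0.005,-0.004,0,0,0,0,0,-0.005,-0.004,0,0,0,0,0,-0.005,-0.004,0]' 100;  python3 -m jog '[0,0,0,0,0,-0.1,0,0,0,0,0,0,-0.3,0,0,0,0,0,0,-0.5,0,0,0,0,0,0,-0.7,0,0,0,0,0,0,-0.7,0]'; python3 - <<'E'
from h import *
go(.47,-.1,.15,-7.4)
s=r.grab_frame("side")[:,:,::-1]
cv2.imwrite("pics/s7.png",cv2.resize(s[180:320,300:440],None,fx=4,fy=4))
E
```

```text
clock: 10.9
tcp_pos: [0.4732, -0.294, 0.0067]
orientation: [-0.247, -3.13, 0.011]
contact_force: [-2.4, 1.1, 9.0]
grip_width: 0.0172
clock: 11.4
tcp_pos: [0.4768, -0.2951, 0.1527]
orientation: [0.247, 3.124, -0.016]
contact_force: [1.5, -0.8, -0.4]
grip_width: 0.0173
turn [-0.0031  0.0028 -0.0092] shift [0.1869 0.958  0.0025] turn deg 1.82 dist 0.1952
```

View pics/s7.png

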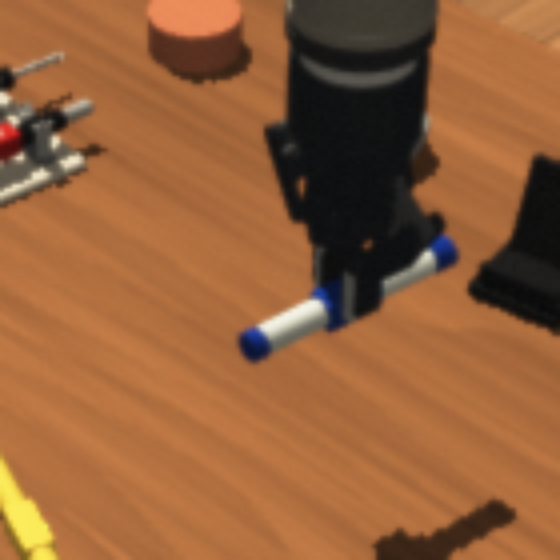

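The torch is held level: near cap at (255,343), far cap at (445,252). Moving it towards place_a.

```bash
python3 -m jog '[0,0,-0.009,0,0.25,0,0,0,0,-0.009,0,0.5,0,0,0,0,-0.009,0,0.75,0,0,0,0,-0.009,0,0.96,0,0,0,0,-0.009,0,0.96,0,0]'; python3 -c "
from h import *
go(.54,.08,.15,-7.4)"
```

```text
clock: 11.95
tcp_pos: [0.5059, -0.097, 0.1471]
orientation: [0.187, 3.134, -0.009]
contact_force: [-0.3, 0.6, -2.1]
grip_width: 0.0173
turn [-0.0018  0.0009  0.0032] shift [-0.0644  0.8987 -0.0196] turn deg 0.68 dist 0.1802
```

```bash
python3 -m jog '[0,0,0.003,-0.064,0.25,0,0,0,0,0.003,-0.064,0.5,0,0,0,0,0.003,-0.064,0.75,0,0,0,0,0.003,-0.064,0.9,0,0,0,0,0.003,-0.064,0.9,0,0]'; python3 -c "
from h import *
go(.5577,.2371,.11,-7.4)"
```

```text
clock: 12.45
tcp_pos: [0.5396, 0.0872, 0.1449]
orientation: [0.187, 3.135, -0.005]
contact_force: [-0.1, 0.5, -1.8]
grip_width: 0.0175
turn [-0.001   0.0004  0.0032] shift [-0.0008  0.7556  0.1722] turn deg 0.61 dist 0.155
```

```bash
python3 -m jog '[0,0,0.003,0,0.25,0,0,0,0,0.003,0,0.5,0.05,0,0,0,0.003,0,0.75,0.1,0,0,0,0.003,0,0.756,0.17,0,0,0,0.003,0,0.756,0.17,0,0,0,0.003,0,0.756,0.17,0]'; python3 - <<'E'
from h import *
go(.5577,.2371,.05,-7.4)
s=np.ascontiguousarray(r.grab_frame("side")[:,:,::-1]);m=masks(s)
cv2.imwrite("pics/s8.png",cv2.resize(s[150:250,240:340],None,fx=6,fy=6))
p=r.get_obs()["tcp_pos"];z=p[2]+.0033
for a,c,_ in blobs(m["blue"],(240,150,340,230)): print(a,c,plane("side",c,z+.007)[0].round(4))
u=np.array([.9917,-.1288]);c=p[:2]+[-.0007,0];print("exp",c-.067*u,c,c+.07*u)
E
```

```text
clock: 13.05
tcp_pos: [0.5571, 0.2347, 0.1095]
orientation: [-0.204, -3.134, 0.009]
contact_force: [0.5, 0.3, -0.3]
grip_width: 0.0174
turn [-0.0019 -0.0002 -0.0003] shift [-0.0016  0.0143  0.2973] turn deg 0.34 dist 0.0595
7 [291.         164.28571429] [0.6244 0.2215 0.1205]
4 [266.   171.75] [0.5424 0.2415 0.1205]
6 [251.5 178.5] [0.488  0.2418 0.1205]
exp [0.49056901 0.24287913] [0.55701291 0.23424953] [0.62643191 0.22523353]
```

View pics/s8.png

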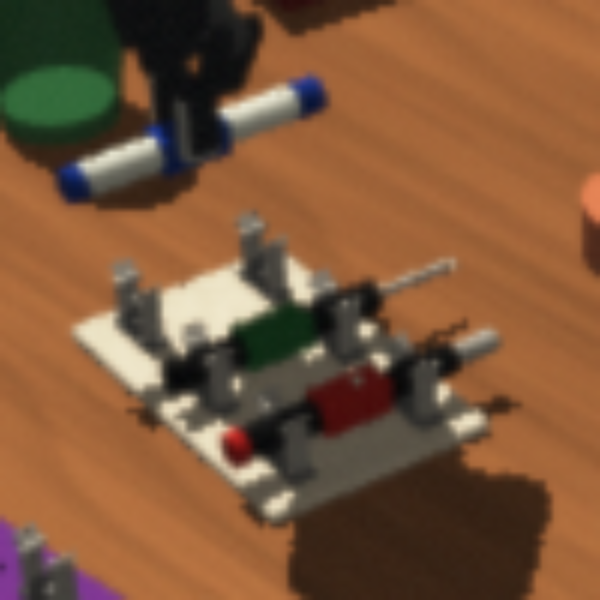

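The torch is lined up over place_a, with its caps at (75,182) and (312,95) in the crop and both within 4 mm of where I expected them. Lowering it now.

```bash
python3 -m jog '[0,0,0,-0.002,0.014,0.1,0,0,0,0,-0.002,0.014,0.2,0,0,0,0,-0.002,0.014,0.297,0,0,0,0,-0.002,0.014,0.3,0,0,0,0,-0.002,0.014,0.3,0]' 100; python3 -m jog '[0,0,0,0,0,0.02,0,0,0,0,0,0,0.04,0,0,0,0,0,0,0.06,0,0,0,0,0,0,0.06,0]';  python3 -m jog '[0,0,0,0,0,0.01,0,0,0,0,0,0,0.02,0,0,0,0,0,0,0.03,0,0,0,0,0,0,0.03,0]'
```

```text
clock: 13.6
tcp_pos: [0.559, 0.2349, 0.0509]
orientation: [0.21, 3.134, -0.009]
contact_force: [-0.3, -0.7, -0.3]
grip_width: 0.0168
clock: 14.0
tcp_pos: [0.5601, 0.2356, 0.0394]
orientation: [0.209, 3.132, -0.007]
contact_force: [2.4, 1.6, 0.8]
grip_width: 0.017
clock: 14.4
tcp_pos: [0.5601, 0.2357, 0.0331]
orientation: [0.209, 3.132, -0.007]
contact_force: [2.4, 1.1, 0.0]
grip_width: 0.0171
```

```bash
python3 -m jog '[0,0,0,0,0,0.01,0,0,0,0,0,0,0.02,0,0,0,0,0,0,0.03,0,0,0,0,0,0,0.03,0]';  python3 -m jog '[0,0,0,0,0,0.01,0,0,0,0,0,0,0.015,0,0,0,0,0,0,0.015,0]'; python3 - <<'E'
from h import *
s=r.grab_frame("side")[:,:,::-1]
cv2.imwrite("pics/s9.png",cv2.resize(s[150:250,240:340],None,fx=6,fy=6))
E
```

```text
clock: 14.8
tcp_pos: [0.5594, 0.2358, 0.0267]
orientation: [0.209, 3.133, -0.007]
contact_force: [-0.4, 2.2, -0.4]
grip_width: 0.0174
clock: 15.1
tcp_pos: [0.5595, 0.2359, 0.0264]
orientation: [0.209, 3.133, -0.006]
contact_force: [-7.9, -1.4, 27.6]
grip_width: 0.0171
```

View pics/s9.png

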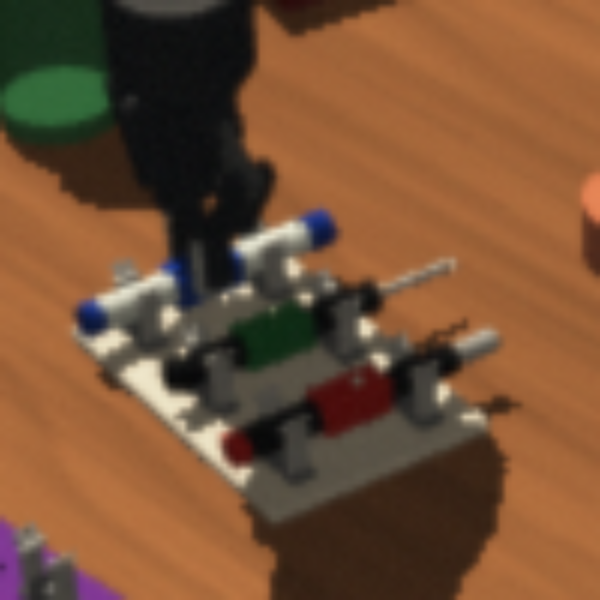

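The torch met a hard stop at its home height, with caps at (92,318) and (320,228). Releasing and lifting clear.

```bash
python3 -m jog '[0,0,0,0,0,0,0.42,0,0,0,0,0,0,0.42,0,0,0,0,0,0,0.42,0,0,0,0,0,0,0.42,0,0,0,0,0,0,0.42]'; python3 -m jog '[0,0,0,0,0,-0.1,0.42,0,0,0,0,0,-0.3,0.42,0,0,0,0,0,-0.5,0.42,0,0,0,0,0,-0.75,0.42,0,0,0,0,0,-1,0.42,0,0,0,0,-0.4,-1,0.42,0,0,0,0,-0.8,-1,0.42,0,0,0,0,-1,-1,0.42]'; python3 -m jog '[0,0,0,0,-0.5,0,0.42,0,0,0,0,-1,0,0.42,0,0,0,0,-1,0,0.42,0,0,0,0,-1,0,0.42,0,0,0,0,-1,0,0.42,0,0,0,0,-1,0,0.42,0,0,0,0,-1,0,0.42]'; python3 - <<'E'
from h import *
s=np.ascontiguousarray(r.grab_frame("side")[:,:,::-1]);t=np.ascontiguousarray(r.grab_frame("top")[:,:,::-1])
cv2.imwrite("pics/s10.png",s);cv2.imwrite("pics/t10.png",t)
cv2.imwrite("pics/c10.png",np.hstack([cv2.resize(s[150:250,240:340],None,fx=4,fy=4),cv2.resize(t[170:270,215:315],None,fx=4,fy=4)]))
mt,ms=masks(t),masks(s)
u=np.array([.9917,-.1288]);v=np.array([.1288,.9917]);g=None
for c in("green","red","blue"):
    B=max(blobs(mt[c],(215,180,315,260)),key=lambda b:b[0]);S=max(blobs(ms[c],(245,185,315,235)),key=lambda b:b[0])
    P,e=tri(B[1],S[1]);
    if c=="green": P,e=tri(B[1],S[1]); g=P
    d=P-g;print(c,B[0],S[0],P.round(4),e.round(4),"rel driver x,y,z mm",(1e3*np.array([d[:2]@u,d[:2]@v,d[2]])).round(1))
E
```

```text
clock: 15.65
tcp_pos: [0.5593, 0.2356, 0.0259]
orientation: [0.209, 3.134, -0.007]
contact_force: [0.3, 0.3, 0.0]
grip_width: 0.0357
clock: 16.45
tcp_pos: [0.5388, 0.0863, 0.2269]
orientation: [0.208, 3.133, -0.007]
contact_force: [1.6, -0.9, -0.2]
grip_width: 0.0358
clock: 17.15
tcp_pos: [0.5126, -0.1105, 0.2275]
orientation: [0.205, 3.134, -0.006]
contact_force: [0.6, 0.4, -0.3]
grip_width: 0.0359
green 99 55 [0.5481 0.1675 0.0376] 0.0005 rel driver x,y,z mm [0. 0. 0.]
red 61 33 [0.5365 0.0983 0.0374] 0.0011 rel driver x,y,z mm [ -2.6 -70.1  -0.3]
blue 77 36 [0.5584 0.236  0.0379] 0.0004 rel driver x,y,z mm [ 1.4 69.3  0.2]
```

View pics/c10.png

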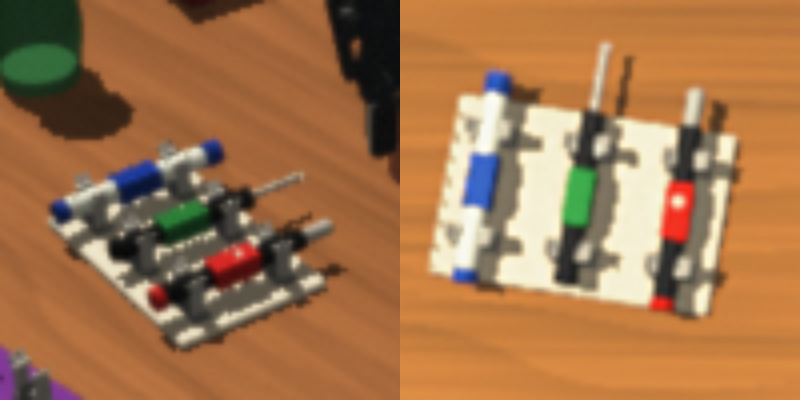

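View pics/s10.png

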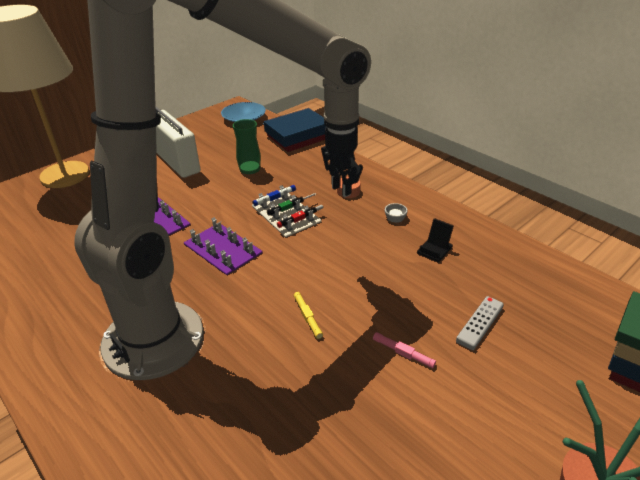

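All three barrels lie parallel at the same height: blue at (483,182), green at (580,197) and red at (678,210) in the top crop. The bystanders are where they were and the gripper is clear, so I'm handing in.

```bash
python3 -c "
from bench import r
print(r.get_obs()['qvel'].round(3)); print(r.hand_in())"
```

```text
[-0.004  0.001  0.003 -0.001  0.001  0.001  0.001]
the job is handed in; nothing more can be done
None
```

I pressed the lighter into place_b and the torch into place_a, released both, and moved the arm clear at about 17 s on the clock. I then handed the job in; no verdict was reported.

- **Barrels:** In the last two-view check the lighter and torch sat at the driver's height to within 0.3 mm. Across the rack they were 70.1 and 69.3 mm from the driver (70 mm expected), and along the barrel they were off by -2.6 and +1.4 mm. I judged their alignment with the places by eye, where they look parallel; I did not measure the final angle.
- **Driver:** It had not moved, to within about 0.2 mm.
- **Bystanders:** They look unmoved in the pictures. I did not measure them.
- **Forces:** The largest force I read was about 35 N, at the hard stop while pressing the lighter home. The brief force as each neck snapped in fell between readings, so I judged seating by the hard stop at home height and by the pictures.
- **Disagreements:** The gripper read about 17–18 mm on the 20 mm grips. In flight, the side-view cap and nose positions differed from the expected ones by up to about 9 mm for the lighter and 4 mm for the torch. I put the lighter's difference down to seeing only its upper surface.

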